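# Close a row of breakers up to the end stop of its rail

## Task

Four breakers stand side by side on the mounting rail. With a fingertip, push the whole row along the rail, all four together without letting the row come apart, until it is up against the slim end stop with no gaps, then take the hand away. Only push: nothing is to be lifted or tipped, and the things lying around the plate stay where they are.

Things in the scene. Friction and masses are not known exactly. Their poses are not given: they have to be found in the camera images.
- plate: Dark steel mounting plate fixed to the bench, 150 mm (own x) by 380 mm (own y), 4 mm thick, carrying a steel top-hat rail 35 mm wide and 350 mm long down its middle along own y. Origin: centre of the plate's underside, on the bench. Rail top 13 mm above the origin. The closed row is 90 mm long and slides at about 2 to 6 N; either end of it may face the stop.
- stop: End stop, fixed on one end of the rail (either end): a slim black bracket 12 mm along the rail (own y), 60 mm across, 36 mm above the rail top, one steel screw on top. Origin: at its centre, at rail-top height; own y along the rail. Its flat inner face is 6 mm from the origin.
- terminal: Earth terminal, fixed on the other end of the rail: a low grey block 30 mm along the rail, 70 mm across, 22 mm above the rail top, with four brass screws on top. Origin: at its centre, at rail-top height. It is not the stop. Between it and the row 55 mm or more of rail is free at the start, and between the row and the stop 65 mm or more.
- switch: Double-width main switch at one end of the row, 36 mm along the rail (own y), 85 across (own x). White; 38 mm high above rail top, raised nose in the middle (45 across) to 58, black toggle to 68. Origin: mid-widths, at rail-top height; z up. Stands astride the rail, catch open (slot 37 mm on the 35 mm rail): slides freely, could tip or lift off. 0.14-0.28 kg.
- breaker1: Breaker next to the main switch, 18 mm along the rail (own y), 85 across (own x). White; 38 mm high above rail top, raised nose in the middle (45 across) to 58, black toggle to 68. Origin: mid-widths, at rail-top height; z up. Stands astride the rail, catch open (slot 37 mm on the 35 mm rail): slides freely, could tip or lift off. 0.08-0.17 kg.
- breaker2: Breaker between breaker1 and breaker3, 18 mm along the rail (own y), 85 across (own x). White; 38 mm high above rail top, raised nose in the middle (45 across) to 58, black toggle to 68. Origin: mid-widths, at rail-top height; z up. Stands astride the rail, catch open (slot 37 mm on the 35 mm rail): slides freely, could tip or lift off. 0.08-0.17 kg.
- breaker3: Breaker at the row's other end, 18 mm along the rail (own y), 85 across (own x). White; 38 mm high above rail top, raised nose in the middle (45 across) to 58, black toggle to 68. Origin: mid-widths, at rail-top height; z up. Stands astride the rail, catch open (slot 37 mm on the 35 mm rail): slides freely, could tip or lift off. 0.08-0.17 kg.
- spare: Bystander: a loose spare breaker like the 18 mm ones, standing on the bench beyond the plate, about 75 mm tall. Origin 7 mm above the bench, under its centre.
- screwdriver: Bystander: a screwdriver lying on the bench on the robot's side of the plate. Origin: underneath it, on the bench.
- tray: Bystander: an open black tray, 90 by 120 mm, 35 mm high, on the bench beyond the plate. Origin: centre of its underside.
Mind the look-alikes: they are no part of the job. What is shaped like the breaker3 but orange is not meant.

How it is judged:
By the outcome, as a careful person would: the job done as asked, in the order asked, and still so for the second after the job is handed in, with the robot touching nothing.
It also fails if it takes over 42 s, if anything falls off the work surface, if the arm or the gripper's body presses on something with over 40 N, if the wrist force passes 120 N, or if a joint passes its speed limit or range.

## Robot

A 6-joint arm with a two-finger parallel gripper is mounted at the origin on the work surface. World frame = base frame: x ahead of the robot, y to its left, z up, the work surface at z = 0. Lengths are in m, angles in rad, forces in N, time in s.
With the tool pointing down it reaches from about 0.275 to 0.875 m from the base axis. Payload 12.5 kg.
Tool frame: the origin (TCP) lies at the very end of the fingers, on their centre line; the grasp point (between the pads) lies 19 mm behind it; z points along the fingers, y is the line along which they close (so a half turn about z gives the same grasp; the last joint's range is limited). The gripper opens to 85 mm and grips with 20 to 120 N. Pads are 22 mm wide; open, the fingers measure 114 mm over their backs; the gripper's body (76 mm by 85 mm) begins 54 mm behind the grasp point. The pads swing forward as they close: fully open they stand 13 mm farther back than shut.
Start: joints at [1.027, 0.351, 1.652, -0, 1.139, -0.085], TCP at [0.244, 0.493, 0.231] pointing down, gripper open.
Joint ranges: [-2.75, 2.75], [-0.79, 2.1], [0.01, 2.65], [-1.57, 4.71], [0.07, 3.14], [-2.87, 2.87]. Speed limits (rad/s): [2.22, 2.22, 2.79, 3.14, 3.14, 3.14].

## Interface

Orientations are given as a 3x3 rotation matrix whose columns are the frame's x, y, z axes.
In Python, from bench import manip gives the robot as it stands. Calls block until the motion is done:
- manip.move_ptp(position, orientation): joint-space move of the TCP to a pose.
- manip.move_l(position, attitude=None, max_speed=0.15): straight line of the TCP; attitude=None keeps the orientation; max_speed is the mean speed in m/s.
- manip.move_j(angles): joint-space move.
- manip.set_gripper(opening, effort=None): opening from 0.0 (shut) to 1.0 (fully open); effort is the grip in N (None keeps the last); returns when the fingers have stopped.
- manip.dwell(seconds).
- manip.inverse_kinematics(position, orientation): joint angles nearest the present ones, or None.
- manip.grab_frame(name): name is "scene" or "top"; returns (picture, depth): 480x640x3 uint8, red, green, blue; 480x640 float32, m along the optical axis (not along the pixel's ray), 0 where there is no reading.
- manip.get_calibration(name): a dict with "camera_matrix" (3x3 intrinsics, pixels), "R" (3x3) and "t" (3): a world point X has camera coordinates R X + t. Camera axes: x right, y down, z forward; pixel columns grow to the right and rows downward; lengths in m; the calibration is good to about 2 mm. A picture is of the moment at which its call begins. get_calibration takes no time and is no camera call.
A pose or a line that the arm cannot do raises manip.Unreachable and nothing moves.
- manip.sign_off(): hands the job in; it is judged then, once.
Trained networks look in the newest picture that a camera, given by its name, has taken for a name from the list of things; names that differ only in an ending like _2 or _b are one class to them, and where a whole thing is asked for, a point or a joint stands for the part that bears it (a point fixed in the world has none). Each returns a list of dicts, best first, with "confidence" (0 to 1); they miss things now and then, are a little off and sometimes report something else, mostly with a low value. They report only what shows in the picture. A call takes as long as a camera call. They do not tell look-alikes from the thing itself.
- manip.look_for(camera, name): "at" ([x, y, z] in m, in world coordinates, good to about 4 mm: the middle of the surface that is visible of it).
Readings, each from a call of its own:
- manip.current_time(): time.
- manip.current_qpos(): joint angles.
- manip.current_joint_vel(): joint speeds.
- manip.current_joint_torque(): joint torques, N m.
- manip.current_ee_pos(): TCP position.
- manip.current_tcp_rot(): TCP orientation.
- manip.current_force(): force on the tool from outside, world axes, zero at the start.
- manip.current_ft_torque(): the same for the moment, N m.
- manip.current_grip_width(): opening from 0.0 (shut) to 1.0 (fully open).
- manip.current_grip_force(): force on a finger pad.
Only numpy, scipy, OpenCV 4.12 (cv2) and the standard library are available. Lean on these libraries where they do the work, as an engineer would, in place of code of your own. Each camera call takes 0.05 s, during which the arm holds its last target. There are 200 camera calls.

## Working session

There is one attempt and no reset: what is moved stays moved. The work goes in short steps, each a Python script; the robot and the scene stay as the last script left them, time stands still between calls to the robot, and variables do not carry over. Pictures are saved under pics/ and viewed, at most 10 in all, crops included, and the job is handed in when it is done.

```bash
mkdir -p pics; ls; python3 - <<'E'
from bench import manip
import cv2,numpy as np
for c in ("top","scene"):
    p,d=manip.grab_frame(c); cv2.imwrite(f"pics/{c}0.png",p[:,:,::-1]); np.save(f"{c}_d.npy",d); np.save(f"{c}_p.npy",p)
    k=manip.get_calibration(c); print(c,k["camera_matrix"].tolist(),k["R"].round(3).tolist(),k["t"].round(3).tolist())
    for n in ("stop","terminal","switch","breaker1","breaker3","plate"):
        print(n,[(np.round(r["at"],3).tolist(),round(r["confidence"],2)) for r in manip.look_for(c,n)])
print(manip.current_time())
E
```

```text
pics
top [[554.5888921984641, 0.0, 319.60335110325974], [0.0, 554.5888921984641, 239.69473360488482], [0.0, 0.0, 1.0]] [[0.026, -1.0, -0.004], [-0.988, -0.025, -0.15], [0.15, 0.007, -0.989]] [0.001, 0.58, 0.753]
stop [([0.556, 0.163, 0.046], 0.7)]
terminal [([0.479, -0.128, 0.038], 0.59)]
switch [([0.501, -0.02, 0.07], 0.72), ([0.522, 0.039, 0.072], 0.46)]
breaker1 [([0.519, 0.025, 0.07], 0.8), ([0.522, 0.042, 0.07], 0.76), ([0.703, 0.163, 0.047], 0.68), ([0.51, 0.005, 0.071], 0.62)]
breaker3 [([0.519, 0.025, 0.07], 0.8), ([0.522, 0.042, 0.07], 0.76), ([0.703, 0.163, 0.047], 0.68), ([0.51, 0.005, 0.071], 0.62)]
plate [([0.519, 0.039, 0.0], 0.57)]
scene [[451.87006278601297, 0.0, 315.2419270903979], [0.0, 451.87006278601297, 239.58692613286885], [0.0, 0.0, 1.0]] [[-0.372, 0.928, -0.011], [0.699, 0.273, -0.661], [-0.611, -0.254, -0.75]] [0.214, -0.388, 1.063]
stop [([0.568, 0.169, 0.048], 0.77)]
terminal [([0.481, -0.125, 0.04], 0.95)]
switch [([0.528, -0.026, 0.053], 0.78)]
breaker1 [([0.727, 0.17, 0.044], 0.8), ([0.534, 0.002, 0.05], 0.75), ([0.54, 0.043, 0.05], 0.63), ([0.54, 0.02, 0.055], 0.6)]
breaker3 [([0.727, 0.17, 0.044], 0.8), ([0.534, 0.002, 0.05], 0.75), ([0.54, 0.043, 0.05], 0.63), ([0.54, 0.02, 0.055], 0.6)]
plate [([0.548, 0.086, 0.003], 0.78)]
0.7
```

View pics/top0.png

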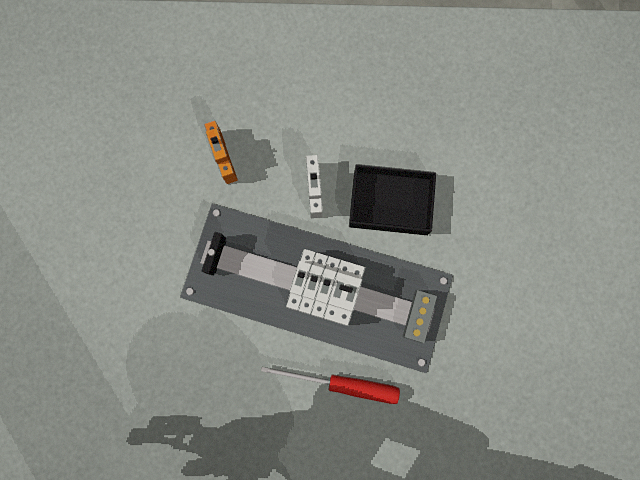

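View pics/scene0.png

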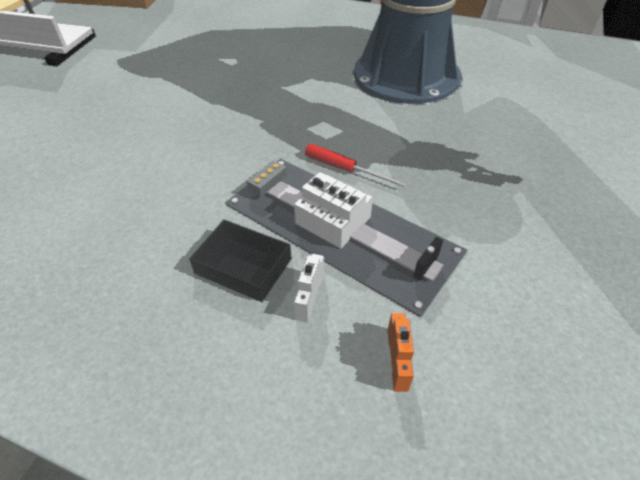

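The top view shows the black slim stop at (213,253), the row at (327,288) with three narrow breakers on the stop side and the double switch at (345,290), and the terminal with brass screws at (422,315).

Candidates for the row are the four whites at (300–350,288), the white spare at (314,185) and the orange look-alike at (220,152). For the stop, the candidates are the black bracket (213,253) and the grey terminal (422,315). I choose the white row on the rail, pushed at the switch's terminal-side face (360,290) towards the black bracket.

```bash
cat > h.py <<'E'
import numpy as np,cv2
from bench import manip
def cloud(c,d):
    k=manip.get_calibration(c);K=k["camera_matrix"];v,u=np.mgrid[:480,:640]
    P=np.stack([(u-K[0,2])/K[0,0]*d,(v-K[1,2])/K[1,1]*d,d],-1)
    return (P-k["t"])@k["R"]
def ray(c,uv,z):
    k=manip.get_calibration(c);r=np.linalg.inv(k["camera_matrix"])@[*uv,1]@k["R"];o=-k["R"].T@k["t"]
    return o+r*(z-o[2])/r[2]
E
python3 - <<'E'
from h import *
d=np.load("top_d.npy");p=np.load("top_p.npy");X=cloud("top",d)
b=[ray("top",q,.006)[:2] for q in((216,212),(189,291),(444,281),(421,363))]
print("bolts",np.round(b,4).tolist()); a=(b[0]+b[1]-b[2]-b[3]);a/=np.linalg.norm(a);c=np.mean(b,0)
print("axis",a,np.degrees(np.arctan2(a[0],a[1])),"centre",c)
n=np.array([a[1],-a[0]])
m=(d>0)&(X[...,2]>.03)&(X[...,2]<.1)
Y=X[m];s=(Y[:,:2]-c)@a;t=(Y[:,:2]-c)@n
k=(abs(t)<.05)&(abs(s)<.19)
for lo,hi in((.03,.044),(.045,.056),(.064,.075),(.076,.09)):
    q=k&(Y[:,2]>lo)&(Y[:,2]<hi); h,e=np.histogram(s[q],np.arange(-.19,.19,.005)); print(lo,[(round(e[i]*1e3),int(h[i])) for i in range(len(h)) if h[i]])
q=k&(Y[:,2]>.047)&(Y[:,2]<.056)&(abs(s)<.1)
r=cv2.minAreaRect(np.c_[s[q],t[q]].astype(np.float32)*1e3);print(r, t[q].min(),t[q].max())
print(np.percentile(s[q],[1,99]))
cv2.imwrite("pics/crop.png",cv2.resize(p[190:380,170:460,::-1],None,fx=2.7,fy=2.7,interpolation=cv2.INTER_CUBIC))
E
```

```text
bolts [[0.6236, 0.174], [0.5031, 0.2077], [0.5276, -0.1708], [0.4073, -0.1364]]
axis [0.26832012 0.9633298 ] 15.564328845347712 centre [0.51540943 0.01862482]
0.03 [(-175, 1), (-170, 154), (-165, 171), (-160, 168), (-155, 180), (-150, 180), (-145, 174), (-140, 36), (-55, 1), (-40, 1), (-35, 1), (-20, 1), (-5, 3), (10, 1), (15, 1), (145, 34), (150, 49), (155, 2)]
0.045 [(-60, 68), (-55, 100), (-50, 97), (-45, 95), (-40, 98), (-35, 97), (-30, 97), (-25, 93), (-20, 98), (-15, 98), (-10, 95), (-5, 93), (0, 96), (5, 98), (10, 96), (15, 97), (20, 98), (25, 95), (30, 47), (145, 17), (150, 164), (155, 142), (160, 43)]
0.064 [(-60, 84), (-55, 121), (-50, 104), (-45, 103), (-40, 101), (-35, 105), (-30, 121), (-25, 113), (-20, 110), (-15, 102), (-10, 112), (-5, 117), (0, 103), (5, 98), (10, 114), (15, 115), (20, 97), (25, 106), (30, 54)]
0.076 [(-50, 17), (-45, 21), (-40, 20), (-35, 14), (-20, 11), (-15, 19), (-10, 5), (0, 18), (5, 18), (15, 7), (20, 20), (25, 11)]
((-13.030216217041016, 0.521514892578125), (85.24388122558594, 91.09481811523438), 89.853759765625) -0.04219076011093835 0.04323830015484362
[-0.05758063  0.03154081]
```

View pics/crop.png

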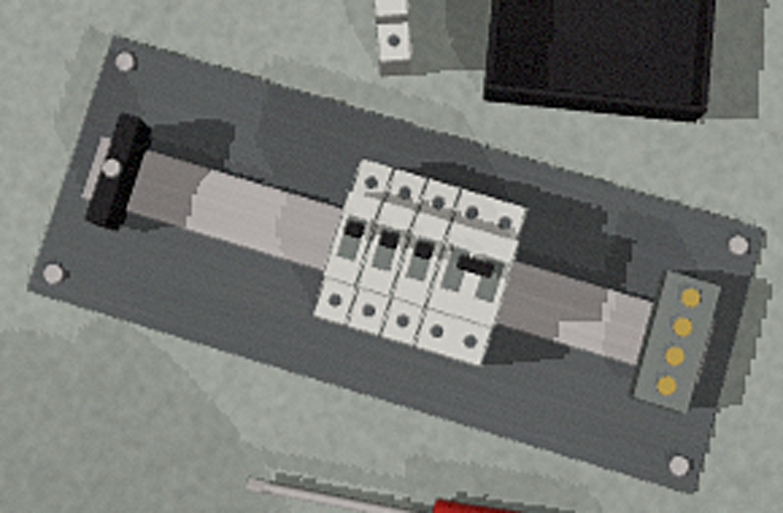

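The crop confirms it: four white units in a closed row, the double switch facing the terminal, and the free rail up to the slim black stop. In the rail frame the row spans s = −58…+32 mm, the stop's inner face is at about 149 mm and the terminal's at about −138 mm. So the finger goes in the 80 mm gap behind the switch.

```bash
cat >> h.py <<'E'
a=np.array([.26832,.96333,0]);c=np.array([.51541,.01862,0]);n=np.array([a[1],-a[0],0])
def pos(s,z): return c+n*.0005+a*s+[0,0,z]
th=np.radians(4);zt=np.array([0,0,-np.cos(th)])+a*np.sin(th)
def rot(sg):
    x=sg*np.cross(n,zt); y=np.cross(zt,x); return np.c_[x,y,zt]
def fa(): return -float(manip.current_force()@a)
E
python3 - <<'E'
from h import *
q0=np.array(manip.current_qpos());best=None
for sg in(1,-1):
    q=manip.inverse_kinematics(pos(-.088,.2),rot(sg)); print(sg,q)
    if q is not None and (best is None or abs(np.array(q)-q0).max()<best[0]): best=(abs(np.array(q)-q0).max(),sg)
sg=best[1];print("sg",sg)
manip.set_gripper(0.0)
manip.move_ptp(pos(-.088,.2),rot(sg))
manip.move_l(pos(-.088,.027),max_speed=.1)
print(manip.current_time(),manip.current_ee_pos(),(np.array(manip.current_ee_pos())-c)@a,manip.current_force(),fa())
for nme in("scene","top"):
    p,d=manip.grab_frame(nme);cv2.imwrite(f"pics/{nme}1.png",p[120:420,150:550,::-1].repeat(2,0).repeat(2,1))
E
```

```text
1 [-0.26503818  0.28901506  1.82612308  0.08158061  1.02746768 -0.03561831]
-1 None
sg 1
5.55 [ 0.49254011 -0.06636634  0.02739229] -0.08800633833011277 [ 0.26318626 -0.55882239 -0.05730261] 0.46771223946599294
```

View pics/scene1.png

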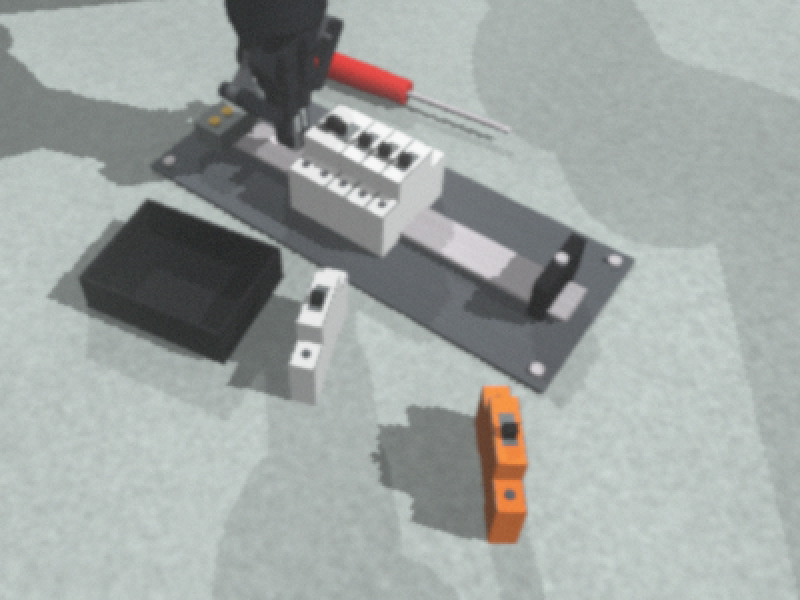

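The picture shows the fingertip at about (290,130), in the gap between the terminal and the switch, clear of both; the row is undisturbed. Now I'll push, watching the force.

```bash
python3 - <<'E'
from h import *
f0=fa();log=[]
def go(s,v):
    manip.move_l(pos(s,.027),max_speed=v);f=fa()-f0;log.append((round(s*1e3,1),round(f,1)));return f
go(-.073,.03)
f=0
for s in np.arange(-.070,.036,.015):
    f=go(s,.025)
    if f>14:break
print(log);log.clear()
if f<=14:
  for s in np.arange(s+.002,.060,.001):
    f=go(s,.02)
    if f>14:break
print(log,manip.current_force(),(np.array(manip.current_ee_pos())-c)@a,manip.current_time())
p,d=manip.grab_frame("top");cv2.imwrite("pics/top2.png",p[190:380,170:460,::-1].repeat(2,0).repeat(2,1))
E
```

```text
[(-73.0, 0.9), (np.float64(-70.0), -0.3), (np.float64(-55.0), -0.7), (np.float64(-40.0), -0.4), (np.float64(-25.0), -0.1), (np.float64(-10.0), -0.2), (np.float64(5.0), 0.3), (np.float64(20.0), 0.2), (np.float64(35.0), 0.2)]
[(np.float64(37.0), 1.7), (np.float64(38.0), 2.9), (np.float64(39.0), 3.6), (np.float64(40.0), 3.6), (np.float64(41.0), 3.1), (np.float64(42.0), 2.0), (np.float64(43.0), 3.1), (np.float64(44.0), 3.3), (np.float64(45.0), 3.3), (np.float64(46.0), 2.8), (np.float64(47.0), 3.3), (np.float64(48.0), 2.6), (np.float64(49.0), 3.9), (np.float64(50.0), 8.3), (np.float64(51.0), 16.5)] [ -2.09242503 -16.37846971   2.63695401] 0.04973969886629997 15.5667
```

View pics/top2.png

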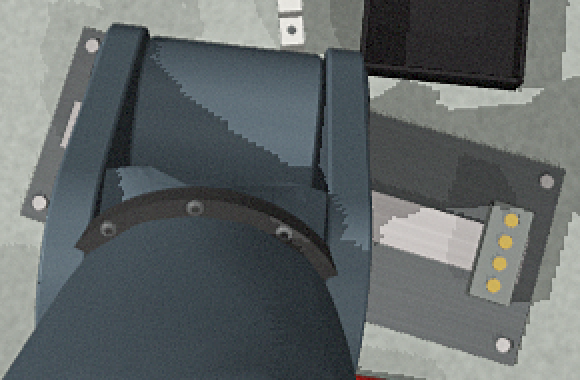

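The arm hides the row in this view. The force rose from the 3 N of sliding to 16 N at s ≈ 50 mm, where contact with the stop was expected. Next I back off and check.

```bash
python3 - <<'E'
from h import *
manip.move_l(pos(.045,.027),max_speed=.02)
manip.move_l(pos(.010,.027),max_speed=.06)
manip.move_l(pos(.010,.2),max_speed=.12)
manip.move_j([1.027,.351,1.652,0,1.139,-.085])
p,d=manip.grab_frame("top");cv2.imwrite("pics/top3.png",cv2.resize(p[190:380,170:460,::-1],None,fx=2.7,fy=2.7,interpolation=cv2.INTER_CUBIC))
X=cloud("top",d);Y=X[(d>0)&(X[...,2]>.047)&(X[...,2]<.056)]-c
s=Y@a;t=Y@n;k=(abs(t)<.05)&(abs(s)<.14)|(abs(t)<.05)&(abs(s)<.148)
print(np.percentile(s[k],[1,99]),np.percentile(t[k],[1,99]),manip.current_time(),manip.current_force())
p,d=manip.grab_frame("scene");cv2.imwrite("pics/scene3.png",cv2.resize(p[140:330,200:490,::-1],None,fx=2.7,fy=2.7,interpolation=cv2.INTER_CUBIC))
E
```

```text
[0.06001015 0.14684575] [-0.04160861  0.04258373] 20.4 [ 0.22547317 -0.87233726 -0.07224695]
```

View pics/top3.png

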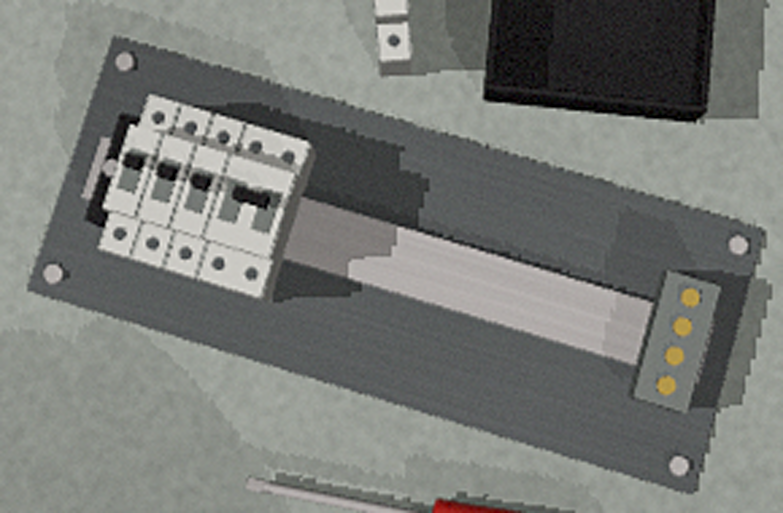

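View pics/scene3.png

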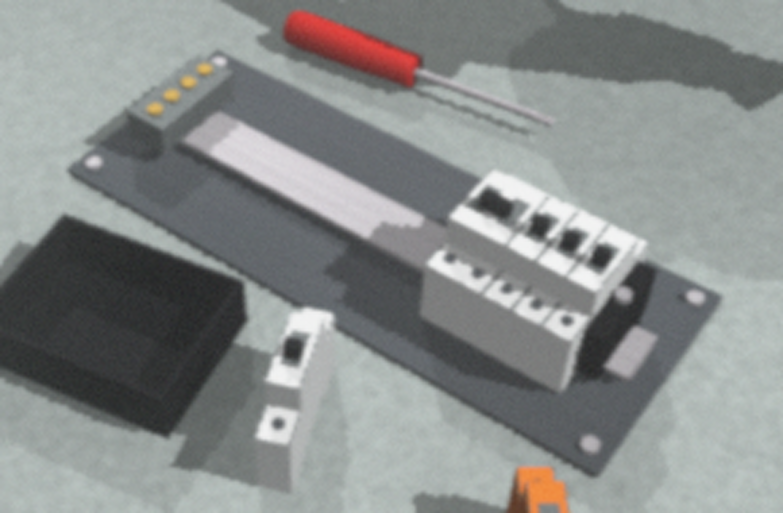

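The row stands closed and square against the stop, from about (100,180) to (310,220) in the top crop. There are no gaps, the bystanders haven't moved, and the hand is well away.

```bash
python3 -c "
from bench import manip
print(manip.sign_off())"
```

```text
the job is handed in; nothing more can be done
None
```

The four breakers were pushed together along the rail and now stand as a closed row against the slim end stop; the hand is clear, nothing else moved, and the job was handed in at about 20 s.

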